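Set the portion stop and bring the cheese up to it

ROBOT

A 6-joint arm with a two-finger parallel gripper is mounted at the origin on a cart in front of the work surface, level with it; the furniture and walls round the work are solid. World frame = base frame: x ahead of the robot, y to its left, z up, the work surface at z = 0. Lengths are in m, angles in degrees, forces in N, time in s.
With the tool pointing down it reaches from about 0.4 to 0.825 m from the base axis. Payload 7 kg.
Tool frame: the origin (TCP) lies at the very end of the fingers, on their centre line; the grasp point (between the pads) lies 19 mm behind it; z points along the fingers, y is the line along which they close (so a half turn about z gives the same grasp; the last joint's range is limited). The gripper opens to 88 mm and grips with 3 to 60 N. Pads are 19 mm wide; open, the fingers measure 130 mm over their backs; the gripper's body (78 mm by 193 mm) begins 47 mm behind the grasp point.
Start: joints at [90.648, 20.546, 0.682, 0, -70.136, -16.507], TCP at [0.184, 0.649, 0.227] pointing down, gripper open.
Joint ranges: [-176.03, 176.03], [-82.01, 121.73], [-58.28, 71.71], [-173.87, 95.51], [-174.79, -0.11], [-173.66, 173.66]. Speed limits (degrees/s): [136.94, 136.94, 172.46, 180, 180, 180].

INTERFACE

Orientations are given as [roll, pitch, yaw] about the fixed x, y, z axes, in that order (R = Rz(yaw) Ry(pitch) Rx(roll)).
In Python, from plant import r gives the robot as it stands. The module is installed in compiled form; this text tells all that it offers.
- The arm moves only by the tool jog_arm, never from a script. Its arguments are lists of equal length, an entry for each row: "travel": the shift along the tool's x, y, z each as a share of 50 cm, from -1 to 1, a list of three; "dr": the turn, a rotation vector about the tool's x, y, z each as a share of 360 degrees, from -1 to 1, a list of three; "claw": the opening, from 0 (shut) to 1 (fully open). A call has exactly 10 rows; each row is the pose to reach, as a shift and turn from the pose commanded when the call began, along the tool's axes at that moment, turning the shorter way round; what a row does not reach only later rows make up. A row lasts 1/8 s, in which the tool goes at most 62.5 mm and 10.7 degrees, less where a joint would pass 70% of its speed; a pose out of reach is approached as far as the arm can. A call with a number of a shift or a turn outside -1 to 1 is refused whole. A call with a gripper value outside its range is refused whole. The fingers move at their own pace and stop on an object; "newtons" is the grip in N (left out, the last holds). Time passes only in rows, so rows that repeat a pose let the fingers close, or fill a call up. It gives the time, the measured TCP pose, the force, the opening and the grip force at its end, in the units of the state.
- r.get_state(): the state, without advancing time (a new reading comes with each control period).
- r.capture(name): name is "scene" or "top" or "wrist"; returns a dict with "pixels" (384x512x3 uint8, red, green, blue), "range_z" (384x512 float32, m along the optical axis (not along the pixel's ray), 0 where there is no reading), "fx", "fy", "cx", "cy" (pixels), "dist_coeffs" ([k1, k2, p1, p2, k3] as OpenCV has them; the pictures are not rectified), "position" and "attitude" of the camera in the world; the wrist camera has in their place "hand_eye" (4x4, takes a point from camera to tool coordinates, whose origin is the TCP and whose axes are the flange's). Camera axes: x right, y up, looking along -z (the intrinsics and any distortion apply to the point x, -y, -z); pixel columns grow to the right and rows downward; lengths in m; the calibration is good to about 2 mm. A picture is of the moment at which its call begins: read the wrist's pose just before it.
- r.close_job(): hands the job in; it is judged then, once.
Trained networks look in the newest picture that a camera, given by its name, has taken for a name from the list of things; names that differ only in an ending like _2 or _b are one class to them, and where a whole thing is asked for, a point or a joint stands for the part that bears it (a point fixed in the world has none). Each returns a list of dicts, best first, with "conf" (0 to 1); they miss things now and then, are a little off and sometimes report something else, mostly with a low value. They report only what shows in the picture. A call takes as long as a camera call. They do not tell look-alikes from the thing itself.
- r.boxes_of(name, camera): "extent" ([left, top, right, bottom] in pixels, round what is visible of it).
- r.regions_of(name, camera): "pixels" (384x512 bool, what is visible of it) and "extent" ([left, top, right, bottom] in pixels, round what is visible of it).
- r.tip_of(name, camera): "at" ([column, row] in pixels: a listed point, or the origin of a listed thing).
The state is a dict: "time_s": time; "joints": joint angles; "qd": joint speeds; "joint_torque": joint torques, N m; "tcp_pos": TCP position; "eef_rot": TCP orientation; "contact_force": force on the tool from outside, world axes, zero at the start; "moment": the same for the moment, N m; "gripper_width": finger opening in m; "gripper_force": force on a finger pad.
Only numpy, scipy, OpenCV 4.12 (cv2) and the standard library are available. Lean on these libraries where they do the work, as an engineer would, in place of code of your own. Each camera call takes 0.05 s, during which the arm holds its last target. There are 200 camera calls.

TASK

On the portion gauge, push the black sliding stop along its rail until its spring pin drops into the notch marked by the red clip, leaving the cheese where it lies meanwhile. Then push the block of cheese along the trough until its end rests against the stop, without driving the stop out of that notch. Only push with the fingers: do not lift the cheese, and leave the other things on the worktop alone.

Things in the scene. Friction and masses are not known exactly. Their poses are not given: they have to be found in the camera images.
- gauge: Steel portion gauge fixed to the worktop: a straight trough 460 mm long, open at both ends. Origin at z = 0 under its middle; y runs along the trough, x across it, away from the robot. Floor 12 mm above the worktop, 52 mm wide (x -26 to 26); lip on the robot's side (x -36 to -26) 26 mm high; fence on the far side (x 26 to 46) 50 mm high.
- stop (a joint): Travel of the black stop (m), 0 to 0.19, growing to the gauge's -y, towards the cheese. Its plate is at gauge y = 0.155 - value; notches at 0.085, 0.130, 0.175. Starts at the +y end, before the first notch. Slides at about 2 N; leaving a notch takes about 12 N. Within 5 mm of a notch the pin drops and draws the stop to its middle (the push force dips to nothing, then rises steeply).
- stop_plate (a point): Middle of the stop's plate, 40 mm above the worktop, at gauge x = 0; axes as the gauge's. The plate fills the trough: 48 mm wide (x), 8 mm thick (y, 4 mm either side of this point), from 13 to 60 mm above the worktop. A white pointer on it reaches over the lip and shows its place.
- carriage (a point): Middle of the top of the stop's black carriage, 74 mm above the worktop, riding on the rail behind the plate (gauge x 18 to 54 mm, 24 mm long in y). The pin's white head stands on it, up to 84 mm.
- rail_mid (a point): Top of the 8 mm high brass rail on the fence, 58 mm above the worktop, at gauge x = 36, y = 25 mm: at the middle one of its three notches. The notches are at gauge y = +70, +25 and -20 mm; beside each of them one coloured clip sits on the lip. (Above and behind hangs a fixed heat-lamp shade, 284 mm wide about x 0.80, y -0.07, rim at z 0.55: swing the arm in close.)
- pin (a joint): Height of the spring pin on the stop (m): about 0 while it rides on the rail, about -0.003 when it has dropped into a notch. Its white head, 16 mm wide on top of the carriage, sinks with it.
- red_clip: Red clip, 14 mm wide, on the trough's lip, exactly beside the notch that is wanted (same gauge y). Origin in its middle on top of the lip, 26 mm above the worktop; the clip stands 6 mm above the lip. Axes as the gauge's. Which notch has the red clip varies.
- yellow_clip: Yellow clip, same shape, beside another notch (not wanted).
- blue_clip: Blue clip, same shape, beside another notch (not wanted).
- cheese: Loose block of hard cheese with a brown rind on top and bottom, 44 mm wide (x), 90 mm long (y), 44 mm high, about 0.2 kg, lying in the trough near its -y end with 4 mm play on each side. Origin in the middle of its underside; y along its length, towards the stop.
- cheese_head (a point): Middle of the end face of the cheese that looks to the stop (cheese +y), 22 mm above its underside. Touching the stop, it lies 4 mm to the -y of stop_plate.
- tin_1: Bystander, loose: food tin with a green and white wrapper, 76 mm wide, 110 high; origin in the middle of its underside.
- salt_shaker: Bystander, loose: glass salt shaker with a metal top, 44 mm wide, 90 high; origin in the middle of its underside.
- spice_1: Bystander, loose: spice jar with a black cap, 45 mm wide, 105 high; origin in the middle of its underside.
- pepper_mill: Bystander, loose: dark wooden pepper mill, 58 mm wide, 150 high; origin in the middle of its underside.
- label_roll: Bystander, loose: roll of yellow tape lying flat, 73 mm wide, 25 high; origin in the middle of its underside.
- lemon: Bystander, loose: lemon, 78x55x56 mm; origin in the middle of its underside.
Mind the look-alikes: they are no part of the job. Leave any pink or turquoise look-alike of the cheese alone.

How it is judged:
By the outcome, as a careful person would: the job done as asked, in the order asked, and still so for the second after the job is handed in, with the robot touching nothing.
It also fails if it takes over 58 s, if anything falls off the work surface, if the arm or the gripper's body presses on something with over 40 N, if the wrist force passes 120 N, or if a joint passes its speed limit or range.

## Working session

There is one attempt and no reset: what is moved stays moved. The work goes in short steps, Python scripts to look and compute and a tool call to move; the robot and the scene stay as the last step left them, time stands still between calls to the robot, and variables do not carry over. Pictures are saved under pics/ and viewed, at most 10 in all, crops included, and the job is handed in when it is done.

Besides the shell and the picture viewer there is one more tool, called after "Call:" as name(argument=value, ...), one argument or row to a line, values as JSON. jog_arm: Moves the arm, as the interface text tells. Its arguments: {"type":"object","properties":{"travel":{"type":"array"},"dr":{"type":"array"},"claw":{"type":"array"},"newtons":{"type":"number"}},"required":["travel","dr","claw"]}

```bash
mkdir -p pics; cat > h.py <<'E'
import numpy as np, cv2
from scipy.spatial.transform import Rotation as R
from plant import r
def save(c,n,crop=None,s=1):
    im=c["pixels"][:,:,::-1]
    if crop: im=im[crop[1]:crop[3],crop[0]:crop[2]]
    cv2.imwrite("pics/"+n,cv2.resize(im,None,fx=s,fy=s,interpolation=cv2.INTER_CUBIC))
def pose(c):
    a=np.array(c["attitude"],float)
    if a.shape==(3,3): Rm=a
    elif a.size==4: Rm=R.from_quat(a).as_matrix()
    else: Rm=R.from_euler('xyz',a,degrees=True).as_matrix()
    return Rm,np.array(c["position"])
def ray(c,uv):
    K=np.array([[c["fx"],0,c["cx"]],[0,c["fy"],c["cy"]],[0,0,1.]])
    p=cv2.undistortPoints(np.array(uv,float).reshape(-1,1,2),K,np.array(c["dist_coeffs"],float)).reshape(-1,2)
    return np.c_[p[:,0],-p[:,1],-np.ones(len(p))]
def atz(c,uv,z):  # intersect with world height z
    Rm,t=pose(c); d=ray(c,uv)@Rm.T
    return t+d*((z-t[2])/d[:,2])[:,None]
def atd(c,uv):
    Rm,t=pose(c); uv=np.array(uv,float).reshape(-1,2); i=uv.round().astype(int)
    return t+(ray(c,uv)*c["range_z"][i[:,1],i[:,0]][:,None])@Rm.T
E
python3 - <<'E'
from h import *
print(r.get_state())
for n in("top","scene"):
    c=r.capture(n); save(c,n+"0.png",s=1.5); print(n,c["position"],c["attitude"],c["fx"],c["dist_coeffs"])
    for k,z in(("red_clip",.026),("yellow_clip",.026),("blue_clip",.026),("stop_plate",.04),("carriage",.074),("rail_mid",.058),("cheese",.012),("cheese_head",.034),("gauge",0)):
        for d in r.tip_of(k,n)[:3]: print(k,np.round(d["at"],1),round(d["conf"],2),atz(c,d["at"],z)[0].round(4))
E
```

```text
{'time_s': 0.0, 'joints': array([ 9.06470994e+01,  2.05919634e+01,  6.32819274e-01, -2.01507520e-02,
       -7.01364379e+01, -1.65085113e+01]), 'qd': array([-0.10091694,  0.10755699, -0.01414782, -0.02983096, -0.01541095,
       -0.06750517]), 'joint_torque': array([-4.73323835e-04, -5.82711017e+01,  2.93048537e+01,  6.99741796e+00,
        7.01118741e-03, -1.57665850e-04]), 'tcp_pos': array([0.18435915, 0.64881321, 0.22560939]), 'eef_rot': array([ 1.79902975e+02, -9.00101413e-03, -1.58682669e+01]), 'contact_force': array([ 0.0013035 , -0.30702338,  0.52456929]), 'moment': array([0.0016909 , 0.04279081, 0.00348936]), 'gripper_force': 0.0, 'gripper_width': 0.08772060084151276}
top [ 0.26538742 -0.0155911   1.45143429] [ 11.28489589   0.30803958 -91.28327552] 428.7854797093114 [-0.00273798  0.          0.          0.          0.        ]
red_clip [261.8 213. ] 0.37 [ 0.4772 -0.0295  0.026 ]
yellow_clip [274.9 215.1] 0.41 [ 0.4691 -0.0733  0.026 ]
stop_plate [232.6 206.3] 0.42 [0.4999 0.0674 0.04  ]
carriage [233.7 189.4] 0.58 [0.5503 0.0612 0.074 ]
rail_mid [262.9 189.9] 0.63 [ 0.5497 
[... 493 characters left out ...]
0.        ]
blue_clip [392.5 232.2] 0.19 [0.5162 0.4685 0.026 ]
stop_plate [273.5 205.6] 0.48 [0.5288 0.0724 0.04  ]
carriage [269.  194.1] 0.64 [0.5199 0.0513 0.074 ]
rail_mid [240.1 196.9] 0.59 [ 0.5514 -0.0402  0.058 ]
rail_mid [242.9 204.9] 0.37 [ 0.6039 -0.0039  0.058 ]
rail_mid [266.6 247.9] 0.2 [0.823 0.176 0.058]
cheese [166.2 211.5] 0.85 [ 0.6792 -0.2541  0.012 ]
cheese [249.9 185.7] 0.75 [ 0.3503 -0.0992  0.012 ]
cheese [201.1 194.4] 0.51 [ 0.5035 -0.222   0.012 ]
cheese_head [157.5 206.9] 0.66 [ 0.7005 -0.273   0.034 ]
cheese_head [210.3 196.6] 0.65 [ 0.5479 -0.1577  0.034 ]
cheese_head [247.1 179.1] 0.56 [ 0.3442 -0.1141  0.034 ]
gauge [200.2 195.6] 0.72 [ 0.4911 -0.2336  0.    ]
```

```bash
python3 - <<'E'
from h import *
c=r.capture("top"); save(c,"topcrop.png",(200,130,350,280),4)
E
```

```text
(no output)
```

View pics/top0.png

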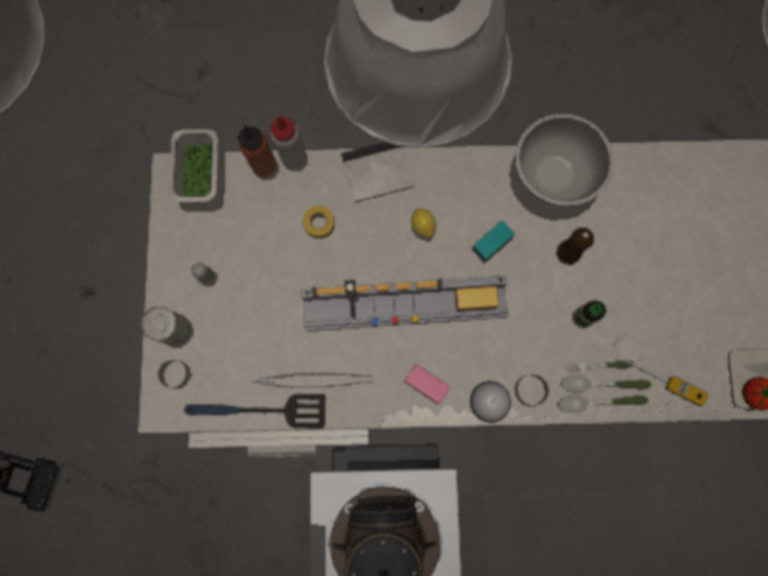

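View pics/topcrop.png

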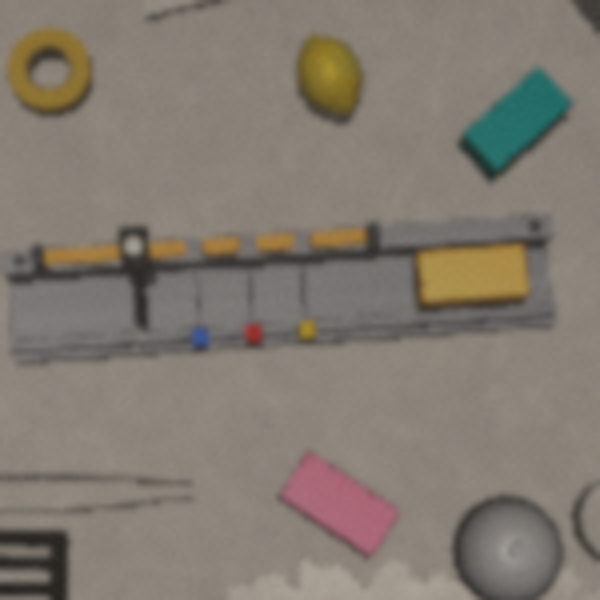

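View pics/scene0.png

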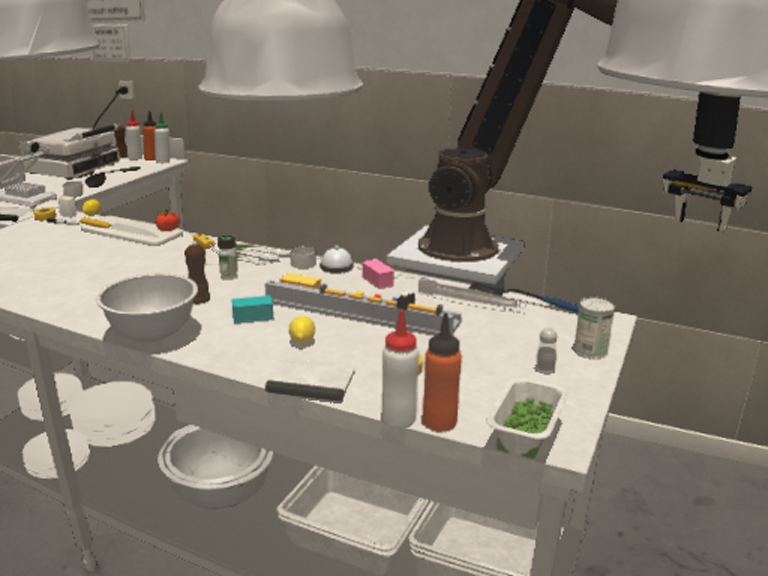

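The top crop shows the stop at crop (135,280), which is full pixel (234,200). On the lip, the clips are blue at (201,338), red at (254,334) and yellow at (307,330), so the red clip marks the middle notch.

Three blocks could be the cheese: yellow at full pixel (318,199), teal at (329,160) and pink at (285,256). The yellow one is the real cheese, because it is the only one with cheese colour lying in the trough. The enlarged crop confirms this.

```bash
cat >> h.py <<'E'
def clips(c,hand=None):
    hsv=cv2.cvtColor(c["pixels"],cv2.COLOR_RGB2HSV); return hsv
def plan(p,rpy,s=None,rc=None):
    """share numbers from the present (commanded ~ measured, or given) pose"""
    st=r.get_state(); p0=np.array(rc[0] if rc else st["tcp_pos"]); R0=R.from_euler('xyz',rc[1] if rc else st["eef_rot"],degrees=True)
    t=R0.inv().apply(np.array(p)-p0)/.5
    d=(R0.inv()*R.from_euler('xyz',rpy,degrees=True)).as_rotvec(degrees=True)/360
    return t.round(4),d.round(4)
E
python3 - <<'E'
from h import *
c=r.capture("top"); hsv=cv2.cvtColor(c["pixels"],cv2.COLOR_RGB2HSV)
P={}
for n,(u,v) in dict(blue=(250.2,214.5),red=(263.5,213.5),yellow=(276.7,212.5)).items():
    u0,v0=int(u)-5,int(v)-5; s=hsv[v0:v0+11,u0:u0+11,1].astype(float)*hsv[v0:v0+11,u0:u0+11,2]
    s=np.clip(s-np.percentile(s,75),0,None); yy,xx=np.mgrid[v0:v0+11,u0:u0+11]
    uv=((s*xx).sum()/s.sum(),(s*yy).sum()/s.sum()); P[n]=atz(c,uv,.032)[0]; print(n,np.round(uv,1),P[n].round(4))
d=P["blue"]-P["yellow"]; yaw=np.degrees(np.arctan2(-d[0],d[1])); print("yaw",yaw,np.linalg.norm(d))
G=R.from_euler('z',yaw,degrees=True); O=P["red"]-G.apply([-.031,.025,0]); print("O",O)
# view pose
tgt=G.apply([-.05,.06,0])+O; tgt[2]=.25
ya=yaw
w=r.capture("wrist"); print(np.round(w["hand_eye"],3),w["fx"])
for y in(yaw,yaw-180,yaw+180): print(y,plan(tgt,[180,0,y]))
print(tgt)
E
```

```text
blue [249.7 214. ] [0.4738 0.011  0.032 ]
red [262.9 213. ] [ 0.4764 -0.0333  0.032 ]
yellow [276.4 212.1] [ 0.4782 -0.0783  0.032 ]
yaw 2.8358047240214135 0.08948827313877047
O [ 0.50856997 -0.05668771  0.032     ]
[[ 0.     0.952  0.307  0.084]
 [ 1.    -0.     0.    -0.001]
 [ 0.     0.307 -0.952 -0.157]
 [ 0.     0.     0.     1.   ]] 341.1727544057333
2.8358047240214135 (array([ 0.8762,  1.0994, -0.0469]), array([ 0.    ,  0.    , -0.0519]))
-177.16419527597859 (array([ 0.8762,  1.0994, -0.0469]), array([ 0.    , -0.    ,  0.4481]))
182.83580472402141 (array([ 0.8762,  1.0994, -0.0469]), array([ 0.    , -0.    ,  0.4481]))
[0.45566276 0.00076512 0.25      ]
```

Call:
jog_arm(
  travel=[
    [0.08,0.1,0],
    [0.16,0.2,0],
    [0.24,0.3,0],
    [0.32,0.4,0],
    [0.4,0.5,0],
    [0.48,0.6,-0.01],
    [0.56,0.7,-0.02],
    [0.64,0.8,-0.03],
    [0.72,0.9,-0.04],
    [0.79,0.99,-0.047],
  ],
  dr=[
    [0,0,-0.005],
    [0,0,-0.01],
    [0,0,-0.015],
    [0,0,-0.02],
    [0,0,-0.025],
    [0,0,-0.03],
    [0,0,-0.035],
    [0,0,-0.04],
    [0,0,-0.046],
    [0,0,-0.052],
  ],
  claw=[0,0,0,0,0,0,0,0,0,0],
)

```text
time_s: 2.4
tcp_pos: [0.4262, 0.0718, 0.2503]
eef_rot: [-180.0, -0.1, 3.0]
contact_force: [0.6, 1.5, -0.6]
gripper_width: 0.0008
gripper_force: 0.0
```

```bash
cat >> h.py <<'E'
def wrist():
    st=r.get_state(); c=r.capture("wrist"); T=np.eye(4); T[:3,:3]=R.from_euler('xyz',st["eef_rot"],degrees=True).as_matrix(); T[:3,3]=st["tcp_pos"]
    M=T@np.array(c["hand_eye"]); c["attitude"]=M[:3,:3]; c["position"]=M[:3,3]; return c
E
python3 - <<'E'
from h import *
c=wrist(); save(c,"w1.png",s=1.5)
st=r.get_state(); print(st["tcp_pos"],st["eef_rot"])
for k,z in(("red_clip",.026),("yellow_clip",.026),("blue_clip",.026),("stop_plate",.04),("carriage",.074),("rail_mid",.058),("cheese_head",.034)):
    for d in r.tip_of(k,"wrist")[:2]: print(k,np.round(d["at"],1),round(d["conf"],2),atz(c,d["at"],z)[0].round(4))
E
```

```text
[0.42761275 0.06613261 0.2505339 ] [ 1.79932705e+02 -6.73370001e-02  2.88144453e+00]
yellow_clip [397.7 117.9] 0.71 [ 0.4823 -0.0784  0.026 ]
blue_clip [317.  115.1] 0.69 [0.4801 0.0113 0.026 ]
stop_plate [270.8  85.9] 0.61 [0.5082 0.0643 0.04  ]
carriage [271.4  46.2] 0.78 [0.5431 0.067  0.074 ]
rail_mid [372.6  47.4] 0.78 [ 0.5493 -0.0302  0.058 ]
cheese_head [489.5  87.2] 0.75 [ 0.5213 -0.1697  0.034 ]
cheese_head [355.8 122.8] 0.58 [ 0.475  -0.0302  0.034 ]
```

View pics/w1.png

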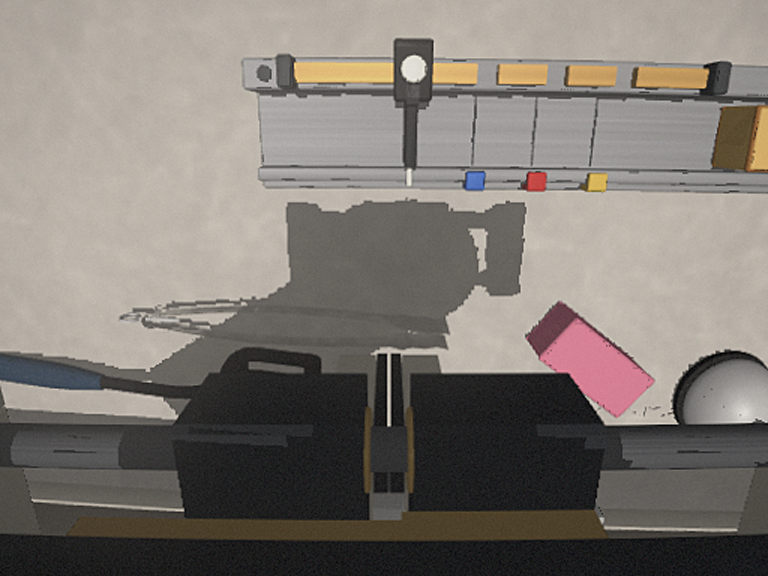

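The wrist picture shows the white-headed carriage at (413,68) and the plate at (409,135). The clips are blue at (475,181), red at (536,181) and yellow at (596,182), and the cheese's head is at about (718,138). The black blocks of the gripper may hang low, so I'll check their depth.

```bash
python3 - <<'E'
from h import *
c=wrist(); st=r.get_state()
uv=np.array([(475,181),(536,181.5),(596,182)])/1.5
P=atz(c,uv,.032); print(P.round(4), atd(c,uv).round(4))
d=P[0]-P[2]; yaw=np.degrees(np.arctan2(-d[0],d[1])); G=R.from_euler('z',yaw,degrees=True)
O=np.mean([P[i]-G.apply([-.031,y,0]) for i,y in enumerate((.07,.025,-.02))],0); print("yaw",yaw,"O",O)
g=lambda p:(G.inv().apply(np.array(p)-O)*1000).round(1)
print("head top of pin",g(atz(c,np.array([(413,68)])/1.5,.084)),"pointer", g(atz(c,np.array([(408.5,177)])/1.5,.03)), g(atd(c,np.array([(408.5,177)])/1.5)))
print("plate top", g(atz(c,np.array([(410,130)])/1.5,.060)))
print("trough +y end",g(atz(c,np.array([(261,130)])/1.5,.012)))
print("cheese top corners",g(atz(c,np.array([(753,107),(748,170)])/1.5,.056)))
T=R.from_euler('xyz',st["eef_rot"],degrees=True)
for q in[(389,360),(382,365),(395,365),(389,400),(280,385),(280,420),(280,450),(280,500),(500,450),(300,530),(388,450),(50,455),(220,400),(560,400)]:
    p=atd(c,np.array([q])/1.5)[0]; print(q,(T.inv().apply(p-st["tcp_pos"])*1000).round(0))
E
```

```text
[[ 0.4736  0.0151  0.032 ]
 [ 0.4757 -0.0292  0.032 ]
 [ 0.478  -0.0731  0.032 ]] [[ 0.4735  0.0149  0.0311]
 [ 0.4755 -0.0299  0.0297]
 [ 0.4777 -0.0743  0.0291]]
yaw 2.8325012857071297 O [ 0.50796007 -0.05250481  0.032     ]
head top of pin [[ 39.8 117.5  52. ]] pointer [[-28.6 117.1  -2. ]] [[  8.3 131.8 374. ]]
plate top [[  4.5 117.8  28. ]]
trough +y end [[  4.  226.1 -20. ]]
cheese top corners [[  22.2 -109.9   24. ]
 [ -18.9 -114.7   24. ]]
(389, 360) [-114.    0.  252.]
(382, 365) [11. -2. -8.]
(395, 365) [11.  2. -8.]
(389, 400) [-153.    0.  252.]
(280, 385) [ 39. -20. -74.]
(280, 420) [ 39. -18. -85.]
(280, 450) [ 36. -17. -88.]
(280, 500) [ 25. -18. -88.]
(500, 450) [ 36.  17. -88.]
(300, 530) [ 24. -14. -93.]
(388, 450) [ 31.  -0. -82.]
(50, 455) [ 30. -59. -83.]
(220, 400) [ 40. -29. -80.]
(560, 400) [ 40.  29. -80.]
```

```bash
cat >> h.py <<'E'
def fit(c,px,rad=9):
    """px: rough pixels of blue, red, yellow; sharp-saturation centroid"""
    hsv=cv2.cvtColor(c["pixels"],cv2.COLOR_RGB2HSV); out=[]
    for u,v in px:
        u0,v0=int(round(u))-rad,int(round(v))-rad; s=hsv[v0:v0+2*rad+1,u0:u0+2*rad+1,1]>130
        n,l,st,ce=cv2.connectedComponentsWithStats(s.astype(np.uint8)); i=1+np.argmax(st[1:,4]); out.append(ce[i]+[u0,v0])
    P=atz(c,out,.0315); d=P[0]-P[2]; yaw=np.degrees(np.arctan2(-d[0],d[1])); G=R.from_euler('z',yaw,degrees=True)
    O=np.mean([P[i]-G.apply([-.031,y,0]) for i,y in enumerate((.07,.025,-.02))],0); O[2]=0
    return np.array(out),yaw,O,G
E
python3 - <<'E'
from h import *
for i in range(2):
    c=wrist(); st=r.get_state(); print(st["time_s"],st["tcp_pos"],st["eef_rot"],st["contact_force"])
    o,yaw,O,G=fit(c,np.array([(475,181),(536,181.5),(596,182)])/1.5,12); print((o*1.5).round(1),yaw,O)
save(c,"w2.png",s=1.5)
E
```

```text
2.9 [0.42545315 0.07485349 0.24945893] [-1.79996741e+02  3.41469995e-04  3.00072747e+00] [-0.00839954  0.17122825 -0.18488588]
[[478.9 179.3]
 [539.7 179.5]
 [600.3 180.9]] 2.57323967980174 [ 0.50912687 -0.05542962  0.        ]
2.95 [0.42548335 0.07476757 0.24947388] [-1.79997243e+02 -1.25241258e-03  2.99582115e+00] [-0.66914132 -0.08307183 -0.38094292]
[[478.9 179.3]
 [539.7 179.4]
 [600.3 181. ]] 2.570920628251647 [ 0.50916122 -0.05546137  0.        ]
```

View pics/w2.png

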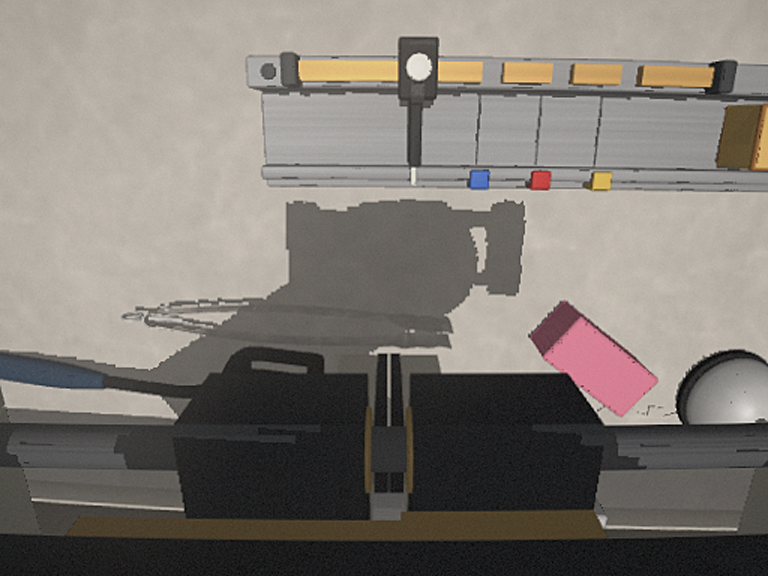

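The arm has settled now: the clips are at (479,179), (540,179) and (600,181), the pin head at (419,66) and the cheese's head at about (722,136).

```bash
python3 - <<'E'
from h import *
st=r.get_state(); c=wrist(); 
yaw=2.7; G=R.from_euler('z',yaw,degrees=True); O=np.array([.5091,-.0555,0])
g=lambda uv,z:(G.inv().apply(atz(c,np.array(uv)/1.5,z)-O)*1000).round(1)
print("pin",g([(419,66)],.084+0),"plate",g([(415,130)],.060),"pointer",g([(413.5,175)],.028),"end",g([(264,130)],.012),"cheese",g([(752,106),(750,170)],.056))
print("brass notch",g([(561,72),(491.5,72),(628.5,76)],.058))
rc=(st["tcp_pos"],st["eef_rot"])
for p in([-.003,.170,.12],[-.003,.170,.036],[-.003,.14,.036]):
    w=G.apply(p)+O; print(p,w.round(4),plan(w,[180,0,yaw],rc=rc))
E
```

```text
pin [[ 39.7 117.1  84. ]] plate [[  3.3 117.6  60. ]] pointer [[-28.5 116.4  28. ]] end [[  2.4 226.9  12. ]] cheese [[  22.2 -105.9   56. ]
 [ -19.5 -113.2   56. ]]
brass notch [[ 39.9  25.2  58. ]
 [ 39.2  69.6  58. ]
 [ 38.4 -18.8  58. ]]
[-0.003, 0.17, 0.12] [0.4981 0.1142 0.12  ] (array([ 0.1491, -0.0711,  0.259 ]), array([-0.    , -0.    ,  0.0008]))
[-0.003, 0.17, 0.036] [0.4981 0.1142 0.036 ] (array([ 0.1491, -0.0711,  0.427 ]), array([-0.    , -0.    ,  0.0008]))
[-0.003, 0.14, 0.036] [0.4995 0.0842 0.036 ] (array([ 0.1488, -0.0111,  0.427 ]), array([-0.    , -0.    ,  0.0008]))
```

Call:
jog_arm(
  travel=[
    [0.08,-0.04,0.05],
    [0.149,-0.071,0.1],
    [0.149,-0.071,0.18],
    [0.149,-0.071,0.25],
    [0.149,-0.071,0.31],
    [0.149,-0.071,0.36],
    [0.149,-0.071,0.4],
    [0.149,-0.071,0.427],
    [0.149,-0.071,0.427],
    [0.149,-0.071,0.427],
  ],
  dr=[
    [0,0,0.001],
    [0,0,0.001],
    [0,0,0.001],
    [0,0,0.001],
    [0,0,0.001],
    [0,0,0.001],
    [0,0,0.001],
    [0,0,0.001],
    [0,0,0.001],
    [0,0,0.001],
  ],
  claw=[0,0,0,0,0,0,0,0,0,0],
)

```text
time_s: 4.25
tcp_pos: [0.4988, 0.1133, 0.0366]
eef_rot: [-180.0, -0.1, 2.5]
contact_force: [0.7, -0.3, 0.2]
gripper_width: 0.0001
gripper_force: 0.0
```

Call:
jog_arm(
  travel=[
    [0,0.012,0],
    [0,0.024,0],
    [0,0.036,0],
    [0,0.048,0],
    [0,0.06,0],
    [0,0.072,0],
    [0,0.084,0],
    [0,0.096,0],
    [0,0.108,0],
    [0,0.12,0],
  ],
  dr=[
    [0,0,0],
    [0,0,0],
    [0,0,0],
    [0,0,0],
    [0,0,0],
    [0,0,0],
    [0,0,0],
    [0,0,0],
    [0,0,0],
    [0,0,0],
  ],
  claw=[0,0,0,0,0,0,0,0,0,0],
)

```text
time_s: 5.5
tcp_pos: [0.5011, 0.0533, 0.036]
eef_rot: [-179.9, -0.0, 2.5]
contact_force: [-2.0, 5.6, 0.4]
gripper_width: 0.0008
gripper_force: 3.0
```

```bash
cat >> h.py <<'E'
GY=R.from_euler('z',2.7,degrees=True); GO=np.array([.5091,-.0555,0])
def gz(p): return (GY.inv().apply(np.array(p)-GO)*1000).round(1)
E
python3 - <<'E'
from h import *
c=r.capture("top"); save(c,"t2.png",(220,170,340,230),6)
c=wrist(); save(c,"w3.png",s=1.5); st=r.get_state(); print(gz(st["tcp_pos"]),GY.inv().apply(st["contact_force"]))
for k,z in(("carriage",.074),("stop_plate",.04)):
  for n in("wrist",):
    for d in r.tip_of(k,n)[:2]: print(k,n,d["at"],d["conf"],gz(atz(c,d["at"],z)))
E
```

```text
[ -3.1 108.3  36. ] [0.74026783 0.31288668 0.47436237]
carriage wrist [313.4, 201.0] 0.62 [[39.6 88.4 74. ]]
stop_plate wrist [302.4, 242.4] 0.59 [[ 6.  87.2 40. ]]
```

View pics/w3.png

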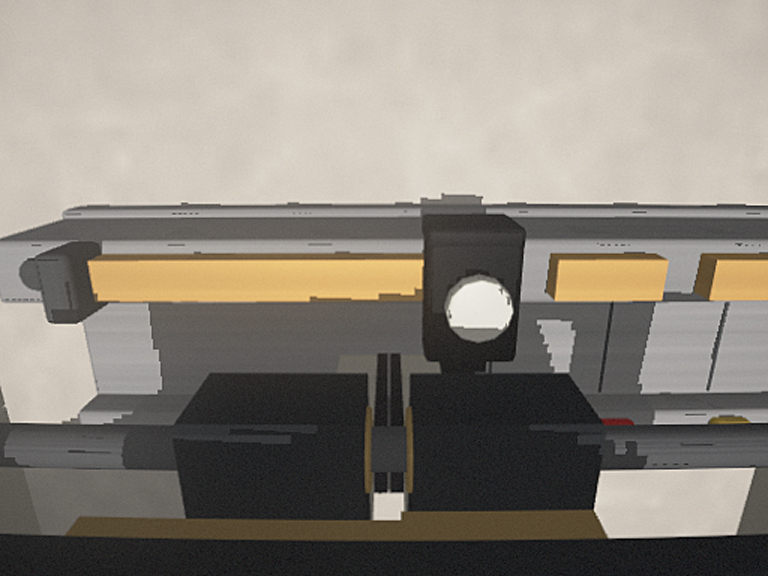

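The stop is now at (474,290) with its pin head at (479,308), so its plate is at about gauge y 88 mm. The red clip is at (617,423). Next I'll ease it into the first notch to calibrate.

Call:
jog_arm(
  travel=[
    [0,0.005,0],
    [0,0.01,0],
    [0,0.015,0],
    [0,0.02,0],
    [0,0.024,0],
    [0,0.028,0],
    [0,0.032,0],
    [0,0.034,0],
    [0,0.036,0],
    [0,0.036,0],
  ],
  dr=[
    [0,0,0],
    [0,0,0],
    [0,0,0],
    [0,0,0],
    [0,0,0],
    [0,0,0],
    [0,0,0],
    [0,0,0],
    [0,0,0],
    [0,0,0],
  ],
  claw=[0,0,0,0,0,0,0,0,0,0],
)

```text
time_s: 6.95
tcp_pos: [0.5017, 0.0347, 0.036]
eef_rot: [180.0, 0.0, 2.5]
contact_force: [-0.4, 0.3, -0.3]
gripper_width: 0.0004
gripper_force: 0.0
```

```bash
cat >> h.py <<'E'
def pin(c,hi=190):
    """gauge coordinates of the pin's white head, from the wrist picture"""
    p=c["pixels"].astype(int); m=(p.min(2)>hi)
    n,l,st,ce=cv2.connectedComponentsWithStats(m.astype(np.uint8))
    z=[(st[i,4],tuple(ce[i].round(1)),gz(atz(c,ce[i],.083))[0]) for i in range(1,n) if 150<st[i,4]<4000]
    return [q for q in z if abs(q[2][0]-39)<8]
E
python3 - <<'E'
from h import *
c=wrist(); st=r.get_state(); print(gz(st["tcp_pos"]),GY.inv().apply(st["contact_force"])); print(pin(c),pin(c,170))
for d in r.tip_of("carriage","wrist")[:1]: print(d["at"],d["conf"],gz(atz(c,d["at"],.074)))
E
```

```text
[-3.1 90.6 36. ] [-0.35873019 -0.1082234  -0.75781619]
[(np.int32(1080), (np.float64(320.8), np.float64(201.8)), array([42.5, 69.6, 83. ])), (np.int32(274), (np.float64(15.5), np.float64(220.6)), array([ 35.6, 177.2,  83. ]))] [(np.int32(1128), (np.float64(320.6), np.float64(202.0)), array([42.4, 69.7, 83. ]))]
[314.6, 200.2] 0.85 [[39.9 70.2 74. ]]
```

The pin head reads y 69.7 mm with no push force, so the stop sits in the first notch. I'll push through to just before the red-clip notch.

Call:
jog_arm(
  travel=[
    [0,0.006,0],
    [0,0.014,0],
    [0,0.024,0],
    [0,0.034,0],
    [0,0.044,0],
    [0,0.054,0],
    [0,0.064,0],
    [0,0.073,0],
    [0,0.079,0],
    [0,0.082,0],
  ],
  dr=[
    [0,0,0],
    [0,0,0],
    [0,0,0],
    [0,0,0],
    [0,0,0],
    [0,0,0],
    [0,0,0],
    [0,0,0],
    [0,0,0],
    [0,0,0],
  ],
  claw=[0,0,0,0,0,0,0,0,0,0],
)

```text
time_s: 8.3
tcp_pos: [0.5035, -0.0065, 0.036]
eef_rot: [180.0, 0.0, 2.5]
contact_force: [-0.6, 0.6, 0.8]
gripper_width: 0.0003
gripper_force: 0.0
```

```bash
python3 - <<'E'
from h import *
c=wrist(); st=r.get_state(); print(gz(st["tcp_pos"]),GY.inv().apply(st["contact_force"])); print(pin(c),pin(c,170))
for d in r.tip_of("carriage","wrist")[:1]: print(d["at"],d["conf"],gz(atz(c,d["at"],.074)))
E
```

```text
[-3.4 49.1 35.9] [ 0.60030087 -0.66420491  0.63891385]
[(np.int32(1099), (np.float64(320.0), np.float64(203.4)), array([41.7, 28.6, 83. ]))] [(np.int32(1145), (np.float64(319.9), np.float64(203.8)), array([41.5, 28.6, 83. ]))]
[311.9, 202.7] 0.76 [[38.7 29.9 74. ]]
```

Call:
jog_arm(
  travel=[
    [0,0.001,0],
    [0,0.001,0],
    [0,0.002,0],
    [0,0.002,0],
    [0,0.003,0],
    [0,0.003,0],
    [0,0.004,0],
    [0,0.004,0],
    [0,0.004,0],
    [0,0.004,0],
  ],
  dr=[
    [0,0,0],
    [0,0,0],
    [0,0,0],
    [0,0,0],
    [0,0,0],
    [0,0,0],
    [0,0,0],
    [0,0,0],
    [0,0,0],
    [0,0,0],
  ],
  claw=[0,0,0,0,0,0,0,0,0,0],
)

```text
time_s: 9.65
tcp_pos: [0.5037, -0.0081, 0.036]
eef_rot: [-180.0, -0.0, 2.5]
contact_force: [-0.3, -0.1, 0.7]
gripper_width: 0.0005
gripper_force: 0.0
```

```bash
python3 - <<'E'
from h import *
c=wrist(); st=r.get_state(); print(gz(st["tcp_pos"]),GY.inv().apply(st["contact_force"])); print(pin(c),pin(c,170))
E
```

```text
[-3.2 47.6 36. ] [0.42666453 0.05455828 0.45197029]
[(np.int32(1094), (np.float64(326.2), np.float64(202.2)), array([42.2, 24.9, 83. ]))] [(np.int32(1156), (np.float64(326.3), np.float64(202.3)), array([42.2, 24.9, 83. ]))]
```

The pin dropped: the head jumped to y 24.9 mm, beside the red clip, with zero force. I'll back off, lift, and go behind the cheese.

Call:
jog_arm(
  travel=[
    [0,-0.01,0],
    [0,-0.01,-0.08],
    [0,-0.01,-0.16],
    [0,0.06,-0.18],
    [0.003,0.16,-0.18],
    [0.006,0.27,-0.18],
    [0.006,0.38,-0.18],
    [0.006,0.48,-0.18],
    [0.006,0.55,-0.18],
    [0.006,0.58,-0.18],
  ],
  dr=[
    [0,0,0],
    [0,0,0],
    [0,0,0],
    [0,0,0],
    [0,0,0],
    [0,0,0],
    [0,0,0],
    [0,0,0],
    [0,0,0],
    [0,0,0],
  ],
  claw=[0,0,0,0,0,0,0,0,0,0],
)

```text
time_s: 10.95
tcp_pos: [0.519, -0.2992, 0.1256]
eef_rot: [-180.0, 0.0, 2.4]
contact_force: [-0.9, 0.6, 0.3]
gripper_width: 0.0004
gripper_force: 0.0
```

```bash
python3 - <<'E'
from h import *
for i in range(4): c=wrist()
save(c,"w5.png",s=1.5); st=r.get_state(); print(gz(st["tcp_pos"]),st["eef_rot"]); print(pin(c))
E
```

```text
[  -1.3 -241.8  125.8] [-1.79983712e+02  1.92141617e-02  2.49184782e+00]
[]
```

View pics/w5.png

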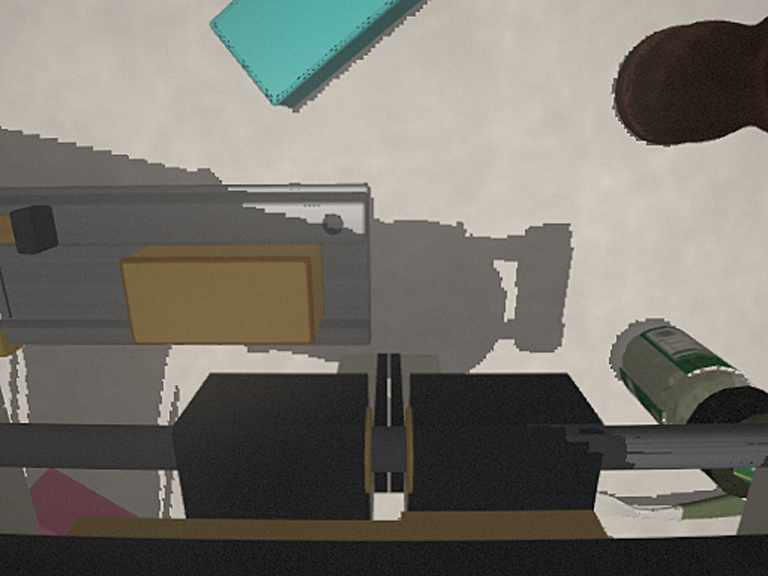

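The cheese lies in the trough, with the near end of its top at about (312,300). The spice jar at (680,380) stands right of the gripper, so I'll check the clearance.

```bash
python3 - <<'E'
from h import *
c=wrist()
f=lambda uv,z:gz(atz(c,np.array(uv)/1.5,z))
print("cheese top",f([(122,260),(310,259),(136,342),(314,342)],.056))
uv=np.array([(u,v) for v in range(325,425,8) for u in range(605,768,6)]); P=gz(atd(c,uv/1.5)); P=P[(P[:,2]>20)&(P[:,2]<130)]
print("jar y max",np.percentile(P[:,1],98),"x",P[:,0].min(),P[:,0].max(), "z",P[:,2].max())
E
```

```text
cheese top [[  24.1 -118.3   56. ]
 [  24.1 -205.7   56. ]
 [ -17.1 -118.4   56. ]
 [ -17.1 -205.5   56. ]]
jar y max -378.1 x -63.3 -27.2 z 103.7
```

Call:
jog_arm(
  travel=[
    [0.008,0,0.05],
    [0.008,0,0.1],
    [0.008,0,0.14],
    [0.008,0,0.165],
    [0.008,0,0.18],
    [0.008,0,0.18],
    [0.008,-0.015,0.18],
    [0.008,-0.03,0.18],
    [0.008,-0.04,0.18],
    [0.008,-0.05,0.18],
  ],
  dr=[
    [0,0,0],
    [0,0,0],
    [0,0,0],
    [0,0,0],
    [0,0,0],
    [0,0,0],
    [0,0,0],
    [0,0,0],
    [0,0,0],
    [0,0,0],
  ],
  claw=[0,0,0,0,0,0,0,0,0,0],
)

```text
time_s: 12.45
tcp_pos: [0.5225, -0.2723, 0.0364]
eef_rot: [180.0, -0.0, 2.5]
contact_force: [0.4, -1.4, 1.3]
gripper_width: 0.0004
gripper_force: 0.8
```

```bash
python3 - <<'E'
from h import *
c=wrist(); st=r.get_state(); print(gz(st["tcp_pos"]),st["contact_force"],st["eef_rot"])
E
```

```text
[   3.1 -216.8   36.3] [ 0.22627734  0.64441714 -0.10885361] [ 1.79987342e+02 -3.84101523e-02  2.52301558e+00]
```

Call:
jog_arm(
  travel=[
    [0,-0.015,0],
    [0,-0.04,0],
    [0,-0.07,0],
    [0,-0.1,0],
    [0,-0.13,0],
    [0,-0.16,0],
    [0,-0.19,0],
    [0,-0.213,0],
    [0,-0.228,0],
    [0,-0.236,0],
  ],
  dr=[
    [0,0,0],
    [0,0,0],
    [0,0,0],
    [0,0,0],
    [0,0,0],
    [0,0,0],
    [0,0,0],
    [0,0,0],
    [0,0,0],
    [0,0,0],
  ],
  claw=[0,0,0,0,0,0,0,0,0,0],
)

```text
time_s: 13.75
tcp_pos: [0.5169, -0.1542, 0.0359]
eef_rot: [-180.0, 0.0, 2.5]
contact_force: [-0.1, -3.1, 3.1]
gripper_width: 0.0003
gripper_force: 1.7
```

```bash
python3 - <<'E'
from h import *
c=wrist(); st=r.get_state(); print(gz(st["tcp_pos"]),st["contact_force"],st["eef_rot"]); save(c,"w6.png",s=1.5)
E
```

```text
[  3.1 -98.7  35.8] [-0.30738131 -0.48766     0.21935686] [-1.79986902e+02  1.73214380e-02  2.50725452e+00]
```

View pics/w6.png

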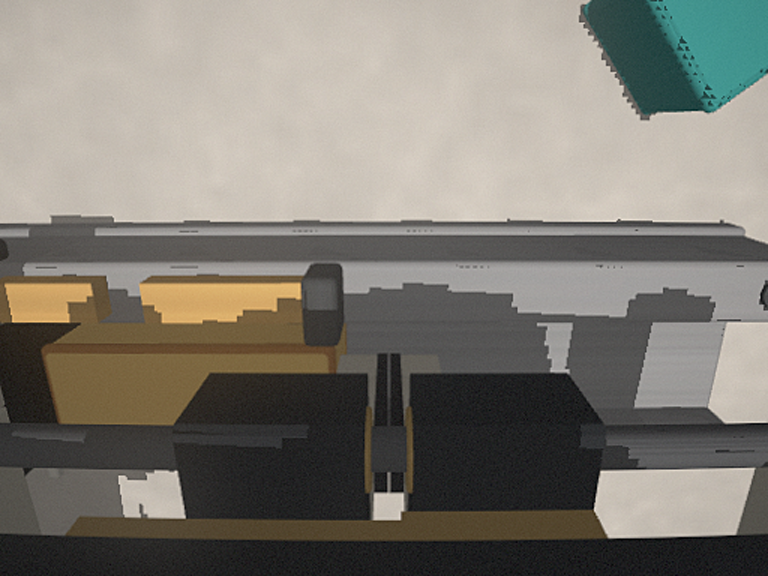

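The cheese top runs from (43,350) to (335,347), just short of the stop. From here I'll creep, watching the force.

Call:
jog_arm(
  travel=[
    [0,-0.004,0],
    [0,-0.008,0],
    [0,-0.012,0],
    [0,-0.015,0],
    [0,-0.017,0],
    [0,-0.018,0],
    [0,-0.019,0],
    [0,-0.02,0],
    [0,-0.021,0],
    [0,-0.022,0],
  ],
  dr=[
    [0,0,0],
    [0,0,0],
    [0,0,0],
    [0,0,0],
    [0,0,0],
    [0,0,0],
    [0,0,0],
    [0,0,0],
    [0,0,0],
    [0,0,0],
  ],
  claw=[0,0,0,0,0,0,0,0,0,0],
)

```text
time_s: 15.05
tcp_pos: [0.5166, -0.1436, 0.036]
eef_rot: [-180.0, 0.0, 2.5]
contact_force: [0.2, 0.0, -1.1]
gripper_width: 0.0005
gripper_force: 0.3
```

```bash
python3 - <<'E'
from h import *
c=wrist(); st=r.get_state(); print(gz(st["tcp_pos"]),st["contact_force"]); save(c,"w7.png",(0,190,260,300),3)
E
```

```text
[  3.3 -88.3  36. ] [ 0.45824847 -1.14198627 -0.33356338]
```

View pics/w7.png

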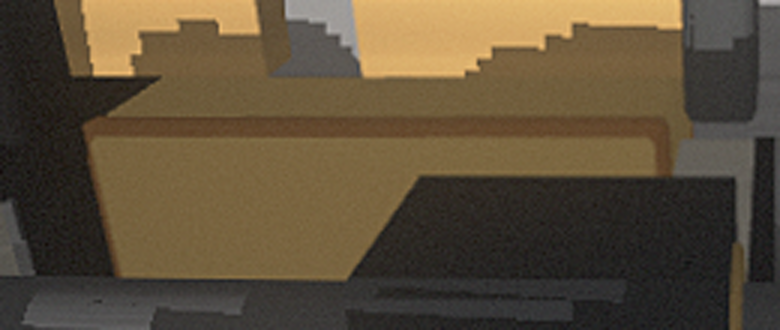

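The cheese's head edge at (85,130) is close to the black plate on its left. I'll creep in small steps.

Call:
jog_arm(
  travel=[
    [0,-0.001,0],
    [0,-0.001,0],
    [0,-0.002,0],
    [0,-0.002,0],
    [0,-0.003,0],
    [0,-0.003,0],
    [0,-0.004,0],
    [0,-0.004,0],
    [0,-0.004,0],
    [0,-0.004,0],
  ],
  dr=[
    [0,0,0],
    [0,0,0],
    [0,0,0],
    [0,0,0],
    [0,0,0],
    [0,0,0],
    [0,0,0],
    [0,0,0],
    [0,0,0],
    [0,0,0],
  ],
  claw=[0,0,0,0,0,0,0,0,0,0],
)

```text
time_s: 16.35
tcp_pos: [0.5164, -0.1419, 0.036]
eef_rot: [180.0, 0.0, 2.5]
contact_force: [-0.5, -4.7, -0.3]
gripper_width: 0.0006
gripper_force: 2.3
```

```bash
python3 - <<'E'
from h import *
st=r.get_state(); print(gz(st["tcp_pos"]),st["contact_force"],st["joint_torque"][0])
E
```

```text
[  3.2 -86.6  36. ] [-0.5482384  -4.68071901 -0.27813849] 2.506343275308609
```

The static force holds at 4.7 N. The cheese alone gave about 1 N, so it now presses the stop, and this is below the 12 N needed to leave the notch. I'll withdraw, lift and look.

Call:
jog_arm(
  travel=[
    [0,0.005,0],
    [0,0.03,0],
    [0,0.05,0],
    [0,0.06,-0.1],
    [0,0.06,-0.2],
    [-0.02,0.02,-0.3],
    [-0.05,-0.1,-0.36],
    [-0.07,-0.17,-0.38],
    [-0.08,-0.2,-0.4],
    [-0.08,-0.2,-0.4],
  ],
  dr=[
    [0,0,0],
    [0,0,0],
    [0,0,0],
    [0,0,0],
    [0,0,0],
    [0,0,0],
    [0,0,0],
    [0,0,0],
    [0,0,0],
    [0,0,0],
  ],
  claw=[0,0,0,0,0,0,0,0,0,0],
)

```text
time_s: 17.6
tcp_pos: [0.4725, -0.0431, 0.2369]
eef_rot: [-180.0, -0.1, 2.6]
contact_force: [-0.0, -0.5, -1.3]
gripper_width: 0.0005
gripper_force: 0.0
```

```bash
python3 - <<'E'
from h import *
for i in range(8): c=wrist()
st=r.get_state(); print(gz(st["tcp_pos"]),st["contact_force"]); save(c,"w8.png",(100,0,512,250),1.9)
print(pin(c))
for k,z in(("carriage",.074),("stop_plate",.04),("cheese_head",.034),("red_clip",.026)):
    for d in r.tip_of(k,"wrist")[:2]: print(k,d["at"],d["conf"],gz(atz(c,d["at"],z)))
E
```

```text
[-36.4  13.1 235.4] [ 0.17405936  0.64028385 -0.57774255]
[(np.int32(209), (np.float64(246.7), np.float64(91.8)), array([40.1, 23.6, 83. ]))]
carriage [244.2, 92.5] 0.61 [[39.3 26.2 74. ]]
stop_plate [246.0, 127.5] 0.76 [[ 3.7 26.3 40. ]]
cheese_head [252.3, 125.8] 0.62 [[ 4.7 20.  34. ]]
red_clip [248.4, 156.6] 0.41 [[-29.6  24.7  26. ]]
```

View pics/w8.png

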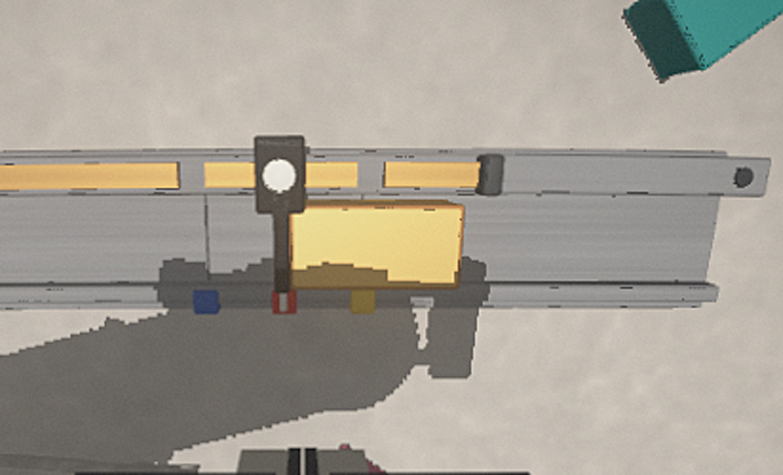

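The stop's pointer is centred on the red clip at (283,302). The cheese face meets the plate at (289,245) with no visible gap, and the robot is clear, so I'm handing in.

```bash
python3 -c "
from plant import r
print(r.close_job())"
```

```text
the job is handed in; nothing more can be done
None
```

The stop is in the red-clip (middle) notch, the cheese rests against it with no visible gap, and the job was handed in at about 18 s; no verdict was returned.

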